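# Refill the parts tin and open its cover

### The arm

A 6-joint arm with a two-finger parallel gripper is mounted at the origin on the work surface. World frame = base frame: x ahead of the robot, y to its left, z up, the work surface at z = 0. Lengths are in m, angles in rad, forces in N, time in s.
With the tool pointing down it reaches from about 0.375 to 0.9 m from the base axis. Payload 3.1 kg.
Tool frame: the origin (TCP) lies at the very end of the fingers, on their centre line; the grasp point (between the pads) lies 19 mm behind it; z points along the fingers, y is the direction in which the jaws open and shut (so a half turn about z gives the same grasp; the last joint's range is limited). The gripper opens to 85 mm and grips with 20 to 120 N. Pads are 22 mm wide; open, the fingers measure 114 mm over their backs; the gripper's body (76 mm by 85 mm) begins 54 mm behind the grasp point. The pads swing forward as they close: fully open they stand 13 mm farther back than shut.
Start: joints at [-1.317, 0.527, 1.433, -0, 1.181, -0.178], TCP at [0.262, -0.568, 0.231] pointing down, gripper open.
Joint ranges: [-3.08, 3.08], [-0.75, 2.2], [0.22, 2.44], [-1.43, 4.57], [0, 2.65], [-2.85, 2.85]. Speed limits (rad/s): [2.79, 2.79, 3.14, 3.14, 3.14, 3.14].

### API

Orientations are given as a unit quaternion [x, y, z, w].
In Python, from station import manip gives the robot as it stands.
- The arm moves only by the tool send_rows, never from a script. Its argument "motion" is a list of rows, each an object with "gripper": the finger opening in mm, from 0 to 85.4; "travel": the shift along the tool's x, y, z in mm, a list of three; "rotation": the turn, a rotation vector about the tool's x, y, z in degrees, a list of three. In form: [{"gripper": gripper, "travel": [x, y, z], "rotation": [ax, ay, az]}, ...]. A call has 1 to 12 rows; each row shifts and turns the commanded pose from where the row before left it, along the tool's axes as they then stand; what a row does not reach is not made up. A row lasts 1/12 s, in which the tool goes at most 41.7 mm and 7.16 degrees, less where a joint would pass 70% of its speed; a pose out of reach is approached as far as the arm can. A call is refused whole if a number of a shift passes 41.7 or a number of a turn 7.16, either way. A call with a gripper value outside its range is refused whole. The fingers move at their own pace and stop on an object; "newtons" is the grip in N (left out, the last holds). Time passes only in rows, so rows that do not move let the fingers close. It gives the time, the measured TCP pose, the force and the opening at its end, in the units of the state.
- manip.sense(): the state, without advancing time (a new reading comes with each control period).
- manip.snapshot(name): name is "side" or "top" or "wrist"; returns the picture (480x640x3 uint8, red, green, blue); there is no depth.
- manip.calibration(name): a dict with "fx", "fy", "cx", "cy" (pixels), "cam_to_world" (4x4, takes a point from camera to world coordinates). Camera axes: x right, y down, z forward; pixel columns grow to the right and rows downward; lengths in m; the calibration is good to about 2 mm. A picture is of the moment at which its call begins: read the wrist's pose just before it. calibration takes no time and is no camera call; for the wrist camera it gives the pose at the moment of the call.
- manip.sign_off(): hands the job in, once; it reports no verdict.
The state is a dict: "t": time; "q": joint angles; "qd": joint speeds; "tau": joint torques, N m; "tcp_pos": TCP position; "tool_rot": TCP orientation; "force": force on the tool from outside, world axes, zero at the start; "ft_torque": the same for the moment, N m; "finger_gap": opening from 0.0 (shut) to 1.0 (fully open).
Only numpy, scipy, OpenCV 4.12 (cv2) and the standard library are available. Lean on these libraries where they do the work, as an engineer would, in place of code of your own. Each camera call takes 0.05 s, during which the arm holds its last target. There are 200 camera calls.

### The job

Refill the parts tin: carry the yellow tray over it by its handle, tip all five parts in, and set the tray back down flat on the bench. Then carry the nested double lid by the black knob of the inner lid, keeping both lids together, and seat it on the tin; let go of the knob and lift the orange outer cover alone straight up by its white collar, leaving the clear inner lid seated so that the stock shows. Finish while holding the cover level about 10 cm above where it sat, over the tin, and leave the other things on the bench undisturbed.

Things in the scene. Friction and masses are not known exactly. Their poses are not given: they have to be found in the camera images.
- tin: Open round blue tin, outside diameter 114, mouth (inside) diameter 106, screwed to a plywood foot 130 x 130 x 8 that is fixed to the bench; rim 88 above the bench, inner floor at 12. Origin: centre of the foot's underside, on the tin's axis, z up; the foot's yaw does not matter.
- tin_mouth (a point): Centre of the tin's mouth, at rim height (88 above the bench).
- tray: Loose yellow tray, 150 long (its x) x 84 wide (y), 0.2 kg empty (+-20 percent), floor 4 thick, walls 36 high at the sides and back (+x); the front end (-x) is fully open: the parts slide out there once it is tipped front-down some 25 degrees (45 to 50 empties it). Starts flat on the bench with five parts in it. Origin: centre of its underside, z up.
- tray_handle (a point): Centre of the tray's black handle bar, 69 above the tray's underside and above the tray's centre. The bar runs along the tray's y from side to side (84 long), is 16 thick along the tray's x (grip it across this) and 22 high (58 to 80 above the underside); it hangs on two side straps, 16 wide along x.
- tray_lip (a point): Middle of the open front edge of the tray's floor, 75 ahead (-x) of the tray's centre, 4 above its underside.
- inner_lid: Loose inner lid, clear window in a bright metal ring, 0.18 kg, starts standing on the bench with the cover nested on it. From its origin (centre of underside, z up): plug, diameter 98 (94 at its foot), 0 to 14; flange, diameter 120, 14 to 20; round black knob, diameter 20, on the axis, 20 to 82. Seated, the flange rests on the tin's rim: origin 74 above the bench. Yaw is free.
- knob_top (a point): Centre of the top of the inner lid's knob, 82 above the inner lid's origin. With the cover on, the top 30 mm of the knob stand above the cover's collar; lifting by it carries both lids, as the cover only lies on the flange.
- cover: Loose orange outer cover, 0.12 kg, diameter 132, lying on the inner lid's flange with 3 play (origin then 15 above the inner lid's). From its origin (centre of underside, z up): skirt 0 to 5, plate 5 to 9, square white collar 9 to 37, 52 x 52 outside (sides along the cover's x and y), with a 42 x 42 hole where the knob stands through. Lifting the collar raises the cover alone.
- collar_top (a point): Centre of the collar's upper edge, 37 above the cover's origin.
- hub1: Loose white plastic wheel hub, upright cylinder of diameter 26, 22 high, 20 g; starts in the tray. Origin: centre of its underside as built.
- hub2: Loose white plastic wheel hub, upright cylinder of diameter 26, 22 high, 20 g; starts in the tray. Origin: centre of its underside as built.
- hub3: Loose white plastic wheel hub, upright cylinder of diameter 26, 22 high, 20 g; starts in the tray. Origin: centre of its underside as built.
- block1: Loose green gearbox block, 30 x 22 x 20 high, 20 g; starts in the tray. Origin: centre of its underside as built.
- block2: Loose green gearbox block, 30 x 22 x 20 high, 20 g; starts in the tray. Origin: centre of its underside as built.
- screwdriver: Bystander: red-handled screwdriver, 150 long, lying along x. Origin: its middle, underside.
- glue: Bystander: white glue bottle with a blue cap, diameter 34, 85 high, standing. Origin: centre of its underside.
- jar: Bystander: glass jar with a steel lid, diameter 60, 50 high. Origin: centre of its underside.
- board: Bystander: blue circuit board, 68 x 53 x 16. Origin: centre of its underside.
- battery_box: Bystander: black battery holder with two cells, 62 x 34 x 18. Origin: centre of its underside.

How it is judged:
On the way, in this order (a step that is already met when the one before it is completed fails the run):
1. the tray is tipped front-down with its open lip over the tin's mouth (angle between tray's own z axis and vertical above 0.25 rad and horizontal distance between tray_lip and tin_mouth below 0.1 m and height (world z) of tray_lip above 0.07 m and z of tray_lip in the frame of tin below 0.22 m), for 0.1 s.
2. all five parts are in the tin and the tray is back flat on the bench (horizontal distance between each of hub1, hub2, hub3, block1, block2 and tin below 0.055 m and z of each of hub1, hub2, hub3, block1, block2 in the frame of tin below 0.07 m and angle between tray's own z axis and vertical below 0.06 rad and height (world z) of tray below 0.008 m), for 0.2 s.
3. the inner lid is seated on the tin with the cover still nested on it (horizontal distance between inner_lid and tin below 0.007 m and z of inner_lid in the frame of tin between 0.07 and 0.078 m and angle between inner_lid's own z axis and vertical below 0.05 rad and distance between cover and inner_lid below 0.025 m), for 0.2 s.
At the end, for the whole second after the job is handed in: All parts in the tin; tray flat on the bench; inner lid seated (7 mm off axis, 4 mm in height, 0.05 rad); nothing but the tin touches it; fingers hold the cover still, level within 0.2 rad, within 50 mm of the tin's axis, 60 to 150 mm above where it sat (all of step 2 and horizontal distance between inner_lid and tin below 0.007 m and z of inner_lid in the frame of tin between 0.07 and 0.078 m and angle between inner_lid's own z axis and vertical below 0.05 rad and linear speed of each of tray, inner_lid below 0.02 m/s and linear speed of cover below 0.03 m/s and z of cover in the frame of inner_lid between 0.075 and 0.165 m and horizontal distance between cover and tin below 0.05 m and angle between cover's own z axis and vertical below 0.2 rad and contact force between cover and the fingers above 1 N and contact force between the fingers and inner_lid below 0.5 N and contact force between cover and inner_lid below 0.1 N); the arm keeps its last pose, push and grip.
It fails at once if the cover is taken off the inner lid while the inner lid is not seated on the tin (distance between cover and inner_lid above 0.04 m and not (horizontal distance between inner_lid and tin below 0.007 m and z of inner_lid in the frame of tin between 0.07 and 0.078 m and angle between inner_lid's own z axis and vertical below 0.05 rad)).
It fails at once if a bystander is pushed more than 3 cm or knocked over (distance of any of screwdriver, glue, jar, board, battery_box from where it was at the start of the episode above 0.03 m or angle between glue's own z axis and vertical above 0.5 rad).
It also fails if it takes over 72 s, if anything falls off the work surface, if the arm or the gripper's body presses on something with over 40 N, if the wrist force passes 120 N, or if a joint passes its speed limit or range.

## Working session

There is one attempt and no reset: what is moved stays moved. The work goes in short steps, Python scripts to look and compute and a tool call to move; the robot and the scene stay as the last step left them, time stands still between calls to the robot, and variables do not carry over. Pictures are saved under pics/ and viewed, about 8 in all and at most 12, crops included, and the job is handed in when it is done.

Besides the shell and the picture viewer there is one more tool, called after "Call:" as name(argument=value, ...), one argument or row to a line, values as JSON. send_rows: Moves the arm, as the interface text tells. Its arguments: {"type":"object","properties":{"motion":{"type":"array","items":{"type":"object","properties":{"gripper":{"type":"number"},"travel":{"type":"array","items":{"type":"number"}},"rotation":{"type":"array","items":{"type":"number"}}}}},"newtons":{"type":"number"}},"required":["motion"]}

```bash
mkdir -p pics; ls
python3 - <<'E'
from station import manip
import cv2,numpy as np
s=manip.sense();print(s['t'],s['tcp_pos'],s['tool_rot'],s['finger_gap'])
for n in("top","side"):
    im=manip.snapshot(n);cv2.imwrite(f"pics/{n}0.png",im[:,:,::-1]);c=manip.calibration(n);print(n,c['fx'],c['cx'],c['cy'],np.round(c['cam_to_world'],3).tolist())
E
```

```text
pics
0.0 [ 0.26141969 -0.56689948  0.23032219] [ 9.76779626e-01  2.14243685e-01 -4.71108577e-05 -1.09701438e-03] 0.9973898640553509
top 512.4840030204019 322.39089108849413 232.1278007937207 [[0.025, -0.991, 0.13, 0.367], [-1.0, -0.023, 0.021, -0.009], [-0.018, -0.131, -0.991, 1.263], [0.0, 0.0, 0.0, 1.0]]
side 440.61826421493697 312.948784742903 233.48028789732447 [[-0.766, -0.465, 0.444, 0.13], [-0.643, 0.562, -0.521, 0.451], [-0.007, -0.684, -0.729, 0.733], [0.0, 0.0, 0.0, 1.0]]
```

View pics/top0.png

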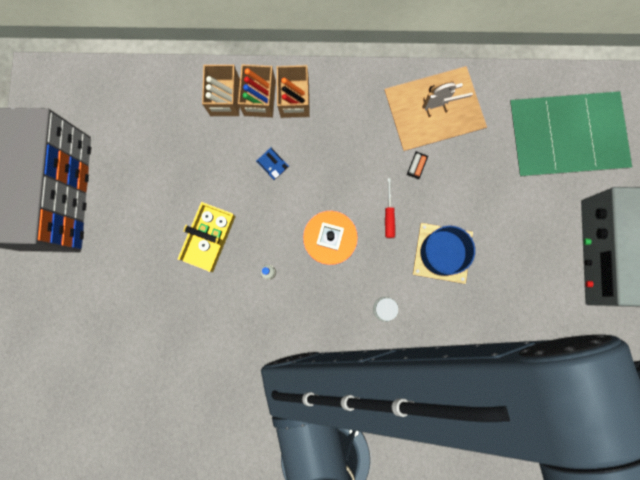

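View pics/side0.png

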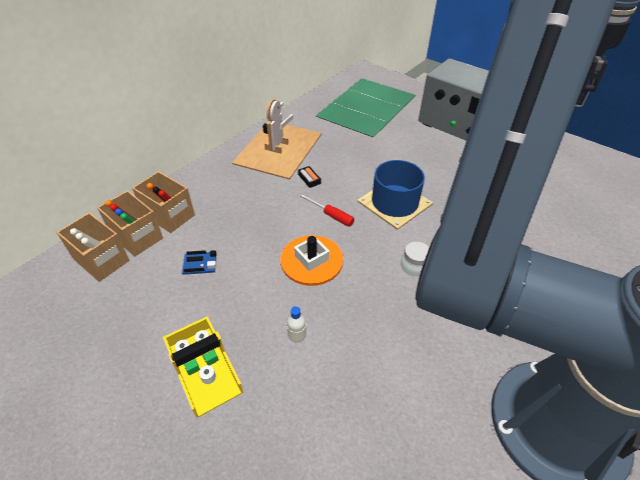

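The top view shows the tray (207,237), lids (330,237), tin (447,250), glue (267,271), jar (387,309) and screwdriver (390,210). The side view shows the tray near (203,365) and the glue beside it.

```bash
cat > h.py <<'E'
from station import manip
import cv2,numpy as np
from scipy.spatial.transform import Rotation as R
def ray(c,u,v,z):
    T=c['cam_to_world'];d=T[:3,:3]@np.array([(u-c['cx'])/c['fx'],(v-c['cy'])/c['fy'],1.]);o=T[:3,3]
    return o+d*(z-o[2])/d[2]
def proj(c,p):
    T=np.linalg.inv(c['cam_to_world']);q=T[:3,:3]@p+T[:3,3];return np.array([c['fx']*q[0]/q[2]+c['cx'],c['fy']*q[1]/q[2]+c['cy']])
def mask(im,lo,hi,roi=None):
    h=cv2.cvtColor(im,cv2.COLOR_RGB2HSV);m=cv2.inRange(h,lo,hi)
    if roi:
        k=np.zeros_like(m);x0,y0,x1,y1=roi;k[y0:y1,x0:x1]=255;m&=k
    return m
def big(m):
    cs,_=cv2.findContours(m,cv2.RETR_EXTERNAL,cv2.CHAIN_APPROX_NONE);return max(cs,key=cv2.contourArea)
def towld(c,cnt,z): return np.array([ray(c,u,v,z)[:2] for u,v in cnt.reshape(-1,2)],np.float32)
E
python3 - <<'E'
from h import *
im=cv2.imread('pics/top0.png')[:,:,::-1].copy();si=cv2.imread('pics/side0.png')[:,:,::-1].copy()
c=manip.calibration('top');s=manip.calibration('side')
rng=dict(o=((8,180,150),(17,255,255)),y=((22,150,100),(35,255,255)),k=((0,0,0),(180,255,60)),b=((105,120,30),(125,255,255)),w=((0,0,170),(180,60,255)))
# cover
for nm,I,C,roi in(('top',im,c,(290,200,370,275)),('side',si,s,(270,225,350,290))):
    k=big(mask(I,*rng['o'],roi));W=towld(C,k,.022);print(nm,'cover z.022',cv2.fitEllipse(W))
    m=mask(I,*rng['k'],roi);k=big(m);print(' knob px',k.reshape(-1,2).min(0),k.reshape(-1,2).max(0),'centroid@top',towld(C,k,.082).mean(0))
    k=big(mask(I,*rng['w'],roi));print(' collar minrect @.052',cv2.minAreaRect(towld(C,k,.052)))
# tin
k=big(mask(im,*rng['b'],(405,215,490,290)));print('tin top@.088',cv2.fitEllipse(towld(c,k,.088)))
k=big(mask(si,*rng['b'],(360,150,440,225)));print('tin side',cv2.boundingRect(k))
# tray
for nm,I,C,roi in(('top',im,c,(170,195,245,280)),('side',si,s,(150,310,250,420))):
    k=big(mask(I,*rng['k'],roi));W=towld(C,k,.08);print(nm,'handle@.08',cv2.minAreaRect(W),cv2.minAreaRect(towld(C,k,.069))[0])
    y=big(mask(I,*rng['y'],roi));r=cv2.minAreaRect(towld(C,y,.03));print(' tray',r,cv2.boxPoints(r).tolist())
a=cv2.resize(im[190:285,160:260],None,fx=4,fy=4,interpolation=2);b=cv2.resize(si[305:420,150:250],None,fx=4,fy=4,interpolation=2)
o=np.zeros((460,800,3),np.uint8);o[:380,:400]=a;o[:,400:]=b;cv2.imwrite('pics/c1.png',o[:,:,::-1])
E
```

```text
top cover z.022 ((0.5637253522872925, 0.0006715983618050814), (0.028115583583712578, 0.073189377784729), 2.9303197860717773)
 knob px [328 232] [332 239] centroid@top [ 0.51540613 -0.00164392]
 collar minrect @.052 ((0.5162570476531982, -6.90072774887085e-05), (0.1776638627052307, 0.18978993594646454), 1.2405424118041992)
side cover z.022 ((0.5192018151283264, 0.0012977749574929476), (0.12044501304626465, 0.12917612493038177), 34.47042465209961)
 knob px [307 236] [316 258] centroid@top [0.50533104 0.01590346]
 collar minrect @.052 ((0.5126416683197021, 0.01587603986263275), (0.1702239066362381, 0.16950909793376923), 39.588497161865234)
tin top@.088 ((0.48669880628585815, -0.27278459072113037), (0.10653328150510788, 0.1212465837597847), 23.027915954589844)
tin side (373, 160, 51, 57)
top handle@.08 ((0.5140236020088196, 0.301666796207428), (0.07055382430553436, 0.012551654130220413), 73.013671875) (0.5153866410255432, 0.3045520782470703)
 tray ((0.5125404000282288, 0.299353688955307), (0.08884698152542114, 0.14587782323360443), 70.56492614746094) [[0.4289761781692505, 0.2817310690879822], [0.5665417909622192, 0.23319190740585327], [0.596104621887207, 0.31697630882263184], [0.4585390090942383, 0.36551547050476074]]
side handle@.08 ((0.5077994465827942, 0.30501270294189453), (0.07657533884048462, 0.025406785309314728), 71.54900360107422) (0.5141595602035522, 0.30254828929901123)
 tray ((0.5096471905708313, 0.3037397861480713), (0.0895320326089859, 0.16707080602645874), 70.60660552978516) [[0.4159868657588959, 0.2892518639564514], [0.5735781788825989, 0.23377563059329987], [0.6033074855804443, 0.31822770833969116], [0.4457162022590637, 0.3737039566040039]]
```

View pics/c1.png

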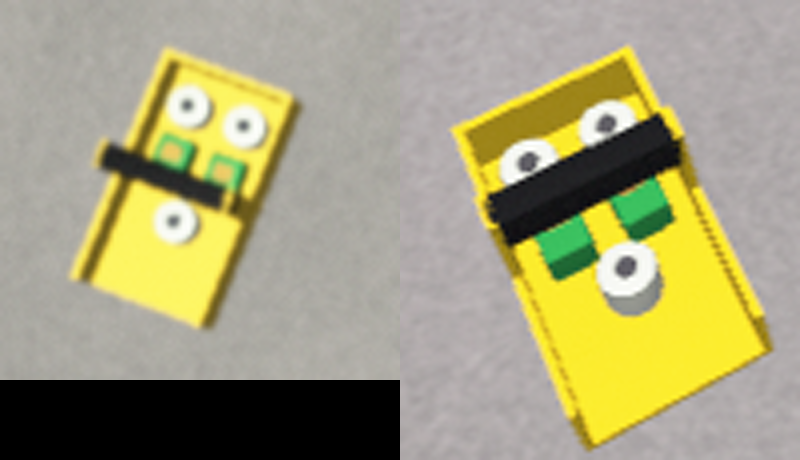

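```bash
cat >> h.py <<'E'
def Rdown(phi,tilt=0): # phi deg: yaw of tool x; tilt deg about tool x
    return R.from_euler('z',phi,degrees=True)*R.from_euler('x',180+tilt,degrees=True)
def st():
    s=manip.sense();return np.array(s['tcp_pos']),R.from_quat(s['tool_rot']),s
def plan(p,Rt,frm=None):
    p0,R0,s=st()
    if frm: p0,R0=frm
    rv=(R0.inv()*Rt).as_rotvec(degrees=True);d=Rt.inv().apply(np.array(p)-p0)*1000
    d0=R0.inv().apply(np.array(p)-p0)*1000
    print('t %.2f turn'%s['t'],rv.round(2),'travel after turn',d.round(1),'(before turn',d0.round(1),') norm',np.linalg.norm(d).round(1))
    return p,Rt
E
python3 - <<'E'
from h import *
a=plan([.513,.302,.19],Rdown(71))
E
```

```text
t 0.10 turn [ -0.09  -0.06 -46.26] travel after turn [903.6 -45.   40.5] (before turn [ 592.2 -683.9   41.9] ) norm 905.6
```

Call:
send_rows(
  motion=[
    {"gripper":85,"travel":[0,0,0],"rotation":[0,0,-5.8]},
    {"gripper":85,"travel":[0,0,0],"rotation":[0,0,-5.8]},
    {"gripper":85,"travel":[0,0,0],"rotation":[0,0,-5.8]},
    {"gripper":85,"travel":[0,0,0],"rotation":[0,0,-5.8]},
    {"gripper":85,"travel":[0,0,0],"rotation":[0,0,-5.8]},
    {"gripper":85,"travel":[0,0,0],"rotation":[0,0,-5.8]},
    {"gripper":85,"travel":[0,0,0],"rotation":[0,0,-5.8]},
    {"gripper":85,"travel":[0,0,0],"rotation":[0,0,-5.7]},
  ],
)

```text
t: 0.77
tcp_pos: [0.2615, -0.5672, 0.2307]
tool_rot: [0.812, 0.583, 0.0, -0.001]
force: [-0.7, -0.2, 0.8]
finger_gap: 0.992
```

Call:
send_rows(
  motion=[
    {"gripper":85,"travel":[37.6,-1.9,0],"rotation":[0,0,0]},
    {"gripper":85,"travel":[37.6,-1.9,0],"rotation":[0,0,0]},
    {"gripper":85,"travel":[37.6,-1.9,0],"rotation":[0,0,0]},
    {"gripper":85,"travel":[37.6,-1.9,0],"rotation":[0,0,0]},
    {"gripper":85,"travel":[37.6,-1.9,0],"rotation":[0,0,0]},
    {"gripper":85,"travel":[37.6,-1.9,0],"rotation":[0,0,0]},
    {"gripper":85,"travel":[37.6,-1.9,0],"rotation":[0,0,0]},
    {"gripper":85,"travel":[37.6,-1.9,0],"rotation":[0,0,0]},
    {"gripper":85,"travel":[37.6,-1.9,0],"rotation":[0,0,0]},
    {"gripper":85,"travel":[37.6,-1.9,0],"rotation":[0,0,0]},
    {"gripper":85,"travel":[37.6,-1.9,0],"rotation":[0,0,0]},
    {"gripper":85,"travel":[37.6,-1.9,0],"rotation":[0,0,0]},
  ],
)

```text
t: 1.77
tcp_pos: [0.3865, -0.1316, 0.2312]
tool_rot: [0.814, 0.581, -0.0, -0.0]
force: [0.5, 0.0, 0.2]
finger_gap: 0.997
```

Run:
```python
from h import *
print(st()[2]['tcp_pos'],st()[2]['q'])
im=manip.snapshot('wrist');c=manip.calibration('wrist');cv2.imwrite('pics/w1.png',im[:,:,::-1]);print(np.round(c['cam_to_world'],3).tolist(),c['fx'],c['cx'],c['cy']);np.save('w1c.npy',c,allow_pickle=True)
top=manip.snapshot('top');cv2.imwrite('pics/top1.png',top[:,:,::-1])
a=plan([.513,.302,.19],Rdown(71))
```

```text
[ 0.3865431  -0.13163582  0.23123084] [-6.03550506e-01  2.35904053e-01  1.94516440e+00  4.45446852e-05
  9.60762570e-01 -2.72098248e-01]
[[0.947, -0.307, -0.097, 0.408], [-0.322, -0.907, -0.271, -0.055], [-0.004, 0.288, -0.958, 0.376], [0.0, 0.0, 0.0, 1.0]] 379.05790524003214 317.7773514401383 235.15771271751495
t 1.87 turn [-0.17 -0.13  0.45] travel after turn [448.  -19.9  40.9] (before turn [448.  -16.2  42. ] ) norm 450.3
```

View pics/w1.png

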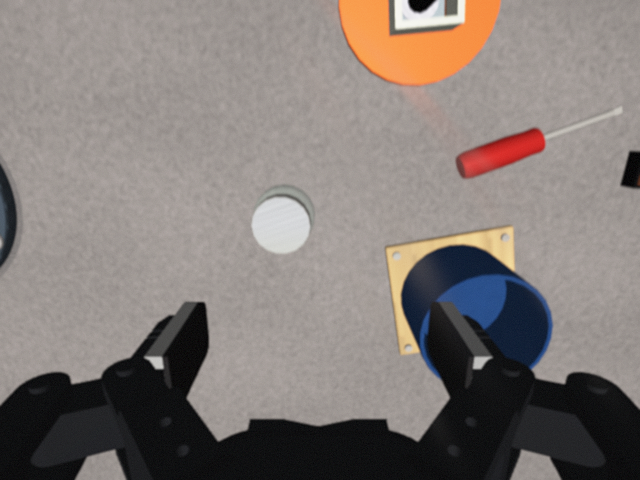

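The wrist view shows the cover (420,20), jar (281,220) and tin rim (485,315). The camera looks ahead of the fingers, and nothing has been disturbed. I'll go on to the tray.

Call:
send_rows(
  motion=[
    {"gripper":85,"travel":[37.3,-1.5,3.4],"rotation":[0,0,0]},
    {"gripper":85,"travel":[37.3,-1.5,3.4],"rotation":[0,0,0]},
    {"gripper":85,"travel":[37.3,-1.5,3.4],"rotation":[0,0,0]},
    {"gripper":85,"travel":[37.3,-1.5,3.4],"rotation":[0,0,0]},
    {"gripper":85,"travel":[37.3,-1.5,3.4],"rotation":[0,0,0]},
    {"gripper":85,"travel":[37.3,-1.5,3.4],"rotation":[0,0,0]},
    {"gripper":85,"travel":[37.3,-1.5,3.4],"rotation":[0,0,0]},
    {"gripper":85,"travel":[37.3,-1.5,3.4],"rotation":[0,0,0]},
    {"gripper":85,"travel":[37.3,-1.5,3.4],"rotation":[0,0,0]},
    {"gripper":85,"travel":[37.3,-1.5,3.4],"rotation":[0,0,0]},
    {"gripper":85,"travel":[37.3,-1.5,3.4],"rotation":[0,0,0]},
    {"gripper":85,"travel":[37.3,-1.5,3.4],"rotation":[0,0,0]},
  ],
)

```text
t: 2.87
tcp_pos: [0.5156, 0.2968, 0.1899]
tool_rot: [0.814, 0.581, -0.0, 0.0]
force: [1.1, -0.6, -0.3]
finger_gap: 0.998
```

Run:
```python
from h import *
im=manip.snapshot('wrist');c=manip.calibration('wrist');cv2.imwrite('pics/w2.png',im[:,:,::-1])
p=st()[0];print(p)
# where should handle be in this picture
print('handle proj',proj(c,np.array([.513,.302,.08])))
k=mask(im,(0,0,0),(180,255,60));y=mask(im,(22,150,100),(35,255,255))
kk=big(y);print('tray bb',cv2.boundingRect(kk));r=cv2.minAreaRect(towld(c,kk,.036));print(r)
# tin from the earlier top picture: foot (wood) hull, rim ellipse
t=cv2.imread('pics/top0.png')[:,:,::-1].copy();C=manip.calibration('top')
w=mask(t,(14,50,120),(28,160,255),(400,210,490,295));b=mask(t,(105,120,30),(125,255,255),(400,210,490,295))
h=cv2.convexHull(np.vstack([x for x in cv2.findContours(w,0,1)[0] if cv2.contourArea(x)>5]))
print('foot',cv2.minAreaRect(towld(C,h,.008)))
W=towld(C,big(b),.088);# upper rim: points on side away from camera nadir; 
from scipy.optimize import least_squares
d=W-np.array([.487,-.273]);ok=np.hypot(*d.T)>0
f=least_squares(lambda q:np.hypot(*(W-q[:2]).T)-.057,[.487,-.273],loss='soft_l1',f_scale=.002);print('tin rim fit',f.x,np.abs(f.fun).mean())
```

```text
[0.51830887 0.30324074 0.18967407]
handle proj [314.15485323 235.49367709]
tray bb (217, 153, 193, 105)
((0.5149962306022644, 0.31249088048934937), (0.0853370800614357, 0.14915885031223297), 70.51258850097656)
foot ((0.48865562677383423, -0.2775055766105652), (0.13186782598495483, 0.1318456530570984), 81.20344543457031)
tin rim fit [ 0.48683596 -0.27292849] 0.0024028229652540553
```

View pics/w2.png

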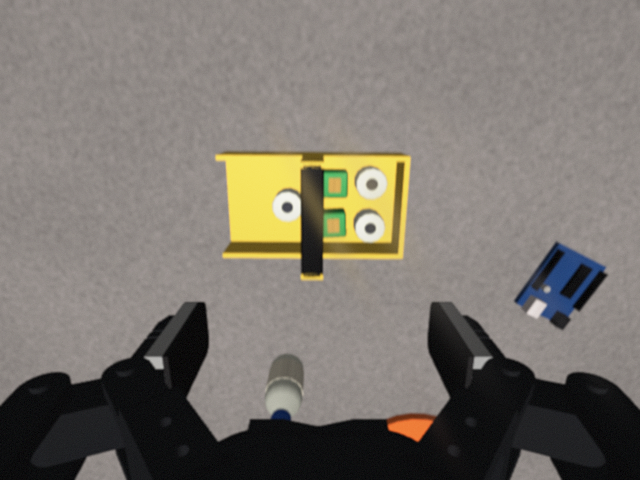

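The wrist view shows the tray level in the frame. The black bar is at column 312, rows 168-277, the open front is at left, and the back is at right. The glue is at (285,385).

Run:
```python
from h import *
c=manip.calibration('wrist')
im=cv2.imread('pics/w2.png')[:,:,::-1].copy()
k=big(mask(im,(0,0,0),(180,255,70),(290,140,340,290)));r=cv2.boundingRect(k);print(r)
for z in(.08,.07): print(z,cv2.minAreaRect(towld(c,k,z)))
print(ray(c,312,156,.08),ray(c,312,280,.08))
w1=ray(c,219,156,.036);w2=ray(c,409,156,.036);print('far wall top edge',w1,w2,np.degrees(np.arctan2(*(w2-w1)[1::-1])))
plan([.513,.302,.19],Rdown(71))
```

```text
(301, 198, 22, 77)
0.08 ((0.5110291838645935, 0.3013792932033539), (0.055590465664863586, 0.01514456607401371), 70.40202331542969)
0.07 ((0.5098984837532043, 0.298542857170105), (0.05777459591627121, 0.015739617869257927), 70.40194702148438)
[0.52950467 0.35421593 0.08      ] [0.50051136 0.2705903  0.08      ]
far wall top edge [0.45966515 0.37414166 0.036     ] [0.59875295 0.32658239 0.036     ] -18.8774584370932
t 2.92 turn [ 0.14 -0.41  0.16] travel after turn [-2.9 -4.6 -0.3] (before turn [-2.9 -4.6 -0.4] ) norm 5.5
```

Run:
```python
from h import *
manip.snapshot('wrist');c=manip.calibration('wrist');im=manip.snapshot('wrist');print(st()[0])
y=big(mask(im,(22,150,100),(35,255,255)));r=cv2.minAreaRect(y);x,Y,w,h=cv2.boundingRect(y);print(x,Y,w,h)
k=np.argwhere(mask(im,(0,0,0),(180,255,70),(290,140,340,290))>0);print(k.min(0),k.max(0))
m=(mask(im,(0,0,0),(180,255,70),(290,140,340,300))|mask(im,(20,100,60),(35,255,255),(290,140,340,300)))
u=k[:,1].mean();v=np.argwhere(m[:,int(u)]>0);print(u,v.min(),v.max())
a,b=ray(c,u,v.min(),.08),ray(c,u,v.max(),.08);print(a,b,(a+b)/2)
w1=ray(c,x+2,Y+1,.036);w2=ray(c,x+w-1,Y+1,.036);yw=np.arctan2(*(w2-w1)[1::-1]);print('yaw',np.degrees(yw),'centre',(w1+w2)/2-.042*np.array([-np.sin(yw),np.cos(yw),0]))
plan([.513,.302,.05],Rdown(71))
```

```text
[0.51569837 0.29726187 0.1895688 ]
216 158 193 106
[177 300] [279 339]
311.14367816091954 158 285
[0.52690523 0.34936804 0.08      ] [0.49712722 0.26311799 0.08      ] [0.51201622 0.30624301 0.08      ]
yaw -18.75852296180976 centre [0.5124866  0.30471667 0.036     ]
t 3.02 turn [0.   0.01 0.23] travel after turn [  3.6  -4.1 139.6] (before turn [  3.6  -4.1 139.6] ) norm 139.7
```

Call:
send_rows(
  motion=[
    {"gripper":85,"travel":[2.5,-2.8,0],"rotation":[0,0,0]},
    {"gripper":85,"travel":[2.5,-2.8,14],"rotation":[0,0,0]},
    {"gripper":85,"travel":[0,0,21],"rotation":[0,0,0]},
    {"gripper":85,"travel":[0,0,21],"rotation":[0,0,0]},
    {"gripper":85,"travel":[0,0,21],"rotation":[0,0,0]},
    {"gripper":85,"travel":[0,0,21],"rotation":[0,0,0]},
    {"gripper":85,"travel":[0,0,21],"rotation":[0,0,0]},
    {"gripper":85,"travel":[0,0,20.5],"rotation":[0,0,0]},
    {"gripper":85,"travel":[0,0,0],"rotation":[0,0,0]},
    {"gripper":85,"travel":[0,0,0],"rotation":[0,0,0]},
  ],
)

```text
t: 3.85
tcp_pos: [0.5105, 0.3005, 0.0504]
tool_rot: [0.814, 0.58, -0.002, -0.0]
force: [0.4, 0.6, 0.4]
finger_gap: 0.998
```

Call:
send_rows(
  motion=[
    {"gripper":8,"travel":[0,0,0],"rotation":[0,0,0]},
    {"gripper":8,"travel":[0,0,0],"rotation":[0,0,0]},
    {"gripper":8,"travel":[0,0,0],"rotation":[0,0,0]},
    {"gripper":8,"travel":[0,0,0],"rotation":[0,0,0]},
    {"gripper":8,"travel":[0,0,0],"rotation":[0,0,0]},
    {"gripper":8,"travel":[0,0,0],"rotation":[0,0,0]},
    {"gripper":8,"travel":[0,0,0],"rotation":[0,0,0]},
    {"gripper":8,"travel":[0,0,0],"rotation":[0,0,0]},
  ],
  newtons=80,
)

```text
t: 4.52
tcp_pos: [0.5119, 0.3025, 0.0519]
tool_rot: [0.814, 0.581, 0.001, 0.0]
force: [0.2, -0.5, 5.6]
finger_gap: 0.172
```

Call:
send_rows(
  motion=[
    {"gripper":8,"travel":[0,0,-5],"rotation":[0,0,0]},
    {"gripper":8,"travel":[0,0,-10],"rotation":[0,0,0]},
    {"gripper":8,"travel":[0,0,-15],"rotation":[0,0,0]},
    {"gripper":8,"travel":[0,0,-20],"rotation":[0,0,0]},
    {"gripper":8,"travel":[0,0,-20],"rotation":[0,0,0]},
    {"gripper":8,"travel":[0,0,-20],"rotation":[0,0,0]},
    {"gripper":8,"travel":[0,0,-20],"rotation":[0,0,0]},
    {"gripper":8,"travel":[0,0,-15],"rotation":[0,0,2]},
    {"gripper":8,"travel":[0,0,-10],"rotation":[0,0,3.4]},
    {"gripper":8,"travel":[0,0,-2],"rotation":[0,0,3]},
    {"gripper":8,"travel":[0,0,0],"rotation":[0,0,2]},
    {"gripper":8,"travel":[0,0,0],"rotation":[0,0,0]},
  ],
)

```text
t: 5.52
tcp_pos: [0.5108, 0.3021, 0.1885]
tool_rot: [0.863, 0.505, -0.0, -0.0]
force: [0.1, -0.1, -2.5]
finger_gap: 0.169
```

Run:
```python
from h import *
print(st()[2]['force'],st()[2]['finger_gap'])
plan([.579,-.327,.187],Rdown(60.6))
```

```text
[ 0.1074532  -0.08915837 -2.47915752] 0.16915661854730699
t 5.52 turn [-0.02  0.02  0.02] travel after turn [-514.6  368.3    1.5] (before turn [-514.7  368.1    1.5] ) norm 632.8
```

Call:
send_rows(
  motion=[
    {"gripper":8,"travel":[-6.5,4.7,0],"rotation":[0,0,0]},
    {"gripper":8,"travel":[-13,9.3,0],"rotation":[0,0,0]},
    {"gripper":8,"travel":[-19.5,14,0],"rotation":[0,0,0]},
    {"gripper":8,"travel":[-26,18.6,0],"rotation":[0,0,0]},
    {"gripper":8,"travel":[-26,18.6,0],"rotation":[0,0,0]},
    {"gripper":8,"travel":[-26,18.6,0],"rotation":[0,0,0]},
    {"gripper":8,"travel":[-26,18.6,0],"rotation":[0,0,0]},
    {"gripper":8,"travel":[-26,18.6,0],"rotation":[0,0,0]},
    {"gripper":8,"travel":[-26,18.6,0],"rotation":[0,0,0]},
    {"gripper":8,"travel":[-26,18.6,0],"rotation":[0,0,0]},
    {"gripper":8,"travel":[-26,18.6,0],"rotation":[0,0,0]},
    {"gripper":8,"travel":[-26,18.6,0],"rotation":[0,0,0]},
  ],
)

```text
t: 6.52
tcp_pos: [0.547, -0.0335, 0.1877]
tool_rot: [0.863, 0.505, -0.001, -0.0]
force: [1.3, 0.5, -3.7]
finger_gap: 0.174
```

Call:
send_rows(
  motion=[
    {"gripper":8,"travel":[-26,18.6,0],"rotation":[0,0,0]},
    {"gripper":8,"travel":[-26,18.6,0],"rotation":[0,0,0]},
    {"gripper":8,"travel":[-26,18.6,0],"rotation":[0,0,0]},
    {"gripper":8,"travel":[-26,18.6,0],"rotation":[0,0,0]},
    {"gripper":8,"travel":[-26,18.6,0],"rotation":[0,0,0]},
    {"gripper":8,"travel":[-26,18.6,0],"rotation":[0,0,0]},
    {"gripper":8,"travel":[-26,18.6,0],"rotation":[0,0,0]},
    {"gripper":8,"travel":[-19.5,14,0],"rotation":[0,0,0]},
    {"gripper":8,"travel":[-16,11.5,0],"rotation":[0,0,0]},
    {"gripper":8,"travel":[-12,8.5,0],"rotation":[0,0,0]},
    {"gripper":8,"travel":[-8,5.7,0],"rotation":[0,0,0]},
    {"gripper":8,"travel":[-4.1,3,0],"rotation":[0,0,0]},
  ],
)

```text
t: 7.52
tcp_pos: [0.5796, -0.328, 0.1875]
tool_rot: [0.863, 0.505, -0.0, -0.0]
force: [-0.3, 0.2, -1.8]
finger_gap: 0.172
```

Run:
```python
from h import *
a=manip.snapshot('top');b=manip.snapshot('side');print(st()[0],st()[2]['force'],st()[2]['q'])
C=manip.calibration('top')
o=np.hstack([cv2.resize(a[150:350,350:550],None,fx=2,fy=2),cv2.resize(b[60:260,330:530],None,fx=2,fy=2)]);cv2.imwrite('pics/pre.png',o[:,:,::-1])
plan([.579,-.327,.187],Rdown(60.6))
```

```text
[ 0.57978777 -0.32693039  0.187681  ] [-1.29332294  0.17457367 -2.81579029] [-6.81057130e-01  6.29821554e-01  1.36450871e+00  1.78097161e-04
  1.14809678e+00 -1.68455881e-01]
t 7.62 turn [-0.05 -0.02  0.03] travel after turn [-0.4 -0.7  0.7] (before turn [-0.4 -0.7  0.7] ) norm 1.0
```

View pics/pre.png

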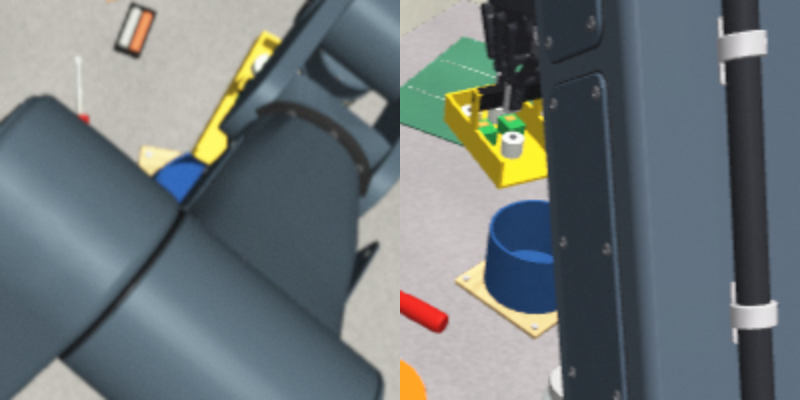

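The crop shows all five parts still in the tray and the tray's open lip just outside and above the tin. Next is the tip, with the row numbers worked out first.

Run:
```python
from h import *
tin=np.array([.488,-.275]);u=tin/np.linalg.norm(tin)
th=np.array([0,4,8,12,16,20,24,27,30,33,36,39,42,45,48]);d=.027
r=np.radians(th);c,s=np.cos(r),np.sin(r)
lipz=.140+(.100-.140)*th/48
rad=d-(-.075*c+.047*s); z=lipz-(-.075*s-.047*c)
print(rad.round(4),z.round(4))
for i in range(len(th)-1):
    dr,dz=(rad[i+1]-rad[i])*1e3,(z[i+1]-z[i])*1e3
    # tool y=(c,s) [radial,up]; tool z = (s,-c)
    print(th[i+1],'rot',-(th[i+1]-th[i]),'y %.1f z %.1f'%(dr*c[i]+dz*s[i],dr*s[i]-dz*c[i]))
```

```text
[0.102  0.0985 0.0947 0.0906 0.0861 0.0814 0.0764 0.0725 0.0685 0.0643
 0.0601 0.0557 0.0513 0.0468 0.0423] [0.187  0.1888 0.1903 0.1916 0.1925 0.1932 0.1934 0.1934 0.1932 0.1928
 0.1921 0.1912 0.1901 0.1888 0.1872]
4 rot -4 y -3.5 z -1.8
8 rot -4 y -3.7 z -1.8
12 rot -4 y -3.9 z -1.8
16 rot -4 y -4.2 z -1.9
20 rot -4 y -4.4 z -1.9
24 rot -4 y -4.6 z -2.0
27 rot -3 y -3.6 z -1.6
30 rot -3 y -3.7 z -1.6
33 rot -3 y -3.8 z -1.7
36 rot -3 y -3.9 z -1.8
39 rot -3 y -4.0 z -1.8
42 rot -3 y -4.1 z -1.9
45 rot -3 y -4.2 z -2.0
48 rot -3 y -4.3 z -2.1
```

Call:
send_rows(
  motion=[
    {"gripper":8,"travel":[0,-5,-1.8],"rotation":[-4,0,0]},
    {"gripper":8,"travel":[0,-5,-1.8],"rotation":[-4,0,0]},
    {"gripper":8,"travel":[0,-3.9,-1.8],"rotation":[-4,0,0]},
    {"gripper":8,"travel":[0,-4.2,-1.9],"rotation":[-4,0,0]},
    {"gripper":8,"travel":[0,-4.4,-1.9],"rotation":[-4,0,0]},
    {"gripper":8,"travel":[0,-4.6,-2],"rotation":[-4,0,0]},
    {"gripper":8,"travel":[0,-3.6,-1.6],"rotation":[-3,0,0]},
    {"gripper":8,"travel":[0,-3.7,-1.6],"rotation":[-3,0,0]},
    {"gripper":8,"travel":[0,-3.8,-1.7],"rotation":[-3,0,0]},
    {"gripper":8,"travel":[0,-3.9,-1.8],"rotation":[-3,0,0]},
    {"gripper":8,"travel":[0,-4,-1.8],"rotation":[-3,0,0]},
    {"gripper":8,"travel":[0,-4.1,-1.9],"rotation":[-3,0,0]},
  ],
)

```text
t: 8.62
tcp_pos: [0.5448, -0.2978, 0.1937]
tool_rot: [0.816, 0.483, 0.169, 0.267]
force: [1.3, 0.1, -1.3]
finger_gap: 0.173
```

Call:
send_rows(
  motion=[
    {"gripper":8,"travel":[0,-4.2,-2],"rotation":[-3,0,0]},
    {"gripper":8,"travel":[0,-4.3,-2.1],"rotation":[-3,0,0]},
    {"gripper":8,"travel":[0,0,0],"rotation":[0,0,0]},
    {"gripper":8,"travel":[0,0,0],"rotation":[0,0,0]},
    {"gripper":8,"travel":[0,0,0],"rotation":[0,0,0]},
    {"gripper":8,"travel":[0,0,0],"rotation":[0,0,0]},
    {"gripper":8,"travel":[0,0,0],"rotation":[0,0,0]},
    {"gripper":8,"travel":[0,0,0],"rotation":[0,0,0]},
    {"gripper":8,"travel":[0,0,0],"rotation":[0,0,0]},
    {"gripper":8,"travel":[0,0,0],"rotation":[0,0,0]},
  ],
)

```text
t: 9.45
tcp_pos: [0.5444, -0.2954, 0.1925]
tool_rot: [0.811, 0.481, 0.182, 0.278]
force: [-0.1, -0.2, -1.8]
finger_gap: 0.169
```

Run:
```python
from h import *
a=manip.snapshot('wrist');b=manip.snapshot('side');print(st()[0],st()[2]['force'],st()[2]['q'],st()[2]['finger_gap'])
o=np.hstack([cv2.resize(a,(400,300)),cv2.resize(b[60:260,330:530],None,fx=2,fy=2)[:300]]);cv2.imwrite('pics/pour.png',o[:,:,::-1])
plan([.579,-.327,.187],Rdown(60.6))
```

```text
[ 0.54431008 -0.29537917  0.19242958] [ 0.84571162  0.18692581 -1.40981565] [-0.7733273   0.46277713  2.00144232  1.44732695  0.19772918 -1.65200349] 0.17225379193480886
t 9.55 turn [38.77 -1.91  0.74] travel after turn [-10.5  45.7   5.4] (before turn [-11.7  32.3  32.5] ) norm 47.3
```

View pics/pour.png

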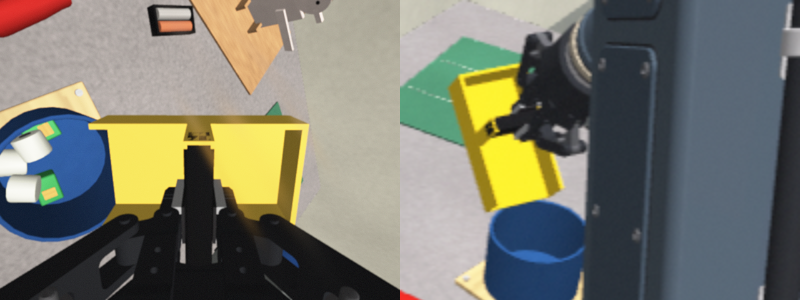

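The picture shows the tray empty and all five parts (three white, two green) inside the tin. The arm stopped at 39° tilt near the wrist singularity, but that was enough. I'll reverse out level.

Call:
send_rows(
  motion=[
    {"gripper":8,"travel":[0,3.5,0],"rotation":[2,-0.2,0]},
    {"gripper":8,"travel":[0,4,1.5],"rotation":[4,-0.2,0.1]},
    {"gripper":8,"travel":[0,4,1.5],"rotation":[4,-0.2,0.1]},
    {"gripper":8,"travel":[0,4,1.5],"rotation":[4,-0.2,0.1]},
    {"gripper":8,"travel":[0,4,1.5],"rotation":[4,-0.2,0.1]},
    {"gripper":8,"travel":[0,4,1.5],"rotation":[4,-0.2,0.1]},
    {"gripper":8,"travel":[0,4,1.5],"rotation":[4,-0.2,0.1]},
    {"gripper":8,"travel":[0,4,1.5],"rotation":[4,-0.2,0.1]},
    {"gripper":8,"travel":[0,4,1.5],"rotation":[4,-0.2,0.1]},
    {"gripper":8,"travel":[0,4,1.5],"rotation":[4,-0.1,0]},
    {"gripper":8,"travel":[0,0,0],"rotation":[0.8,0,0]},
    {"gripper":8,"travel":[0,0,0],"rotation":[0,0,0]},
  ],
)

```text
t: 10.55
tcp_pos: [0.58, -0.302, 0.1974]
tool_rot: [0.853, 0.513, 0.065, 0.069]
force: [-0.3, 0.4, -1.4]
finger_gap: 0.175
```

Run:
```python
from h import *
manip.snapshot('side')
print(st()[0],st()[2]['force'],st()[2]['q'],st()[2]['finger_gap'])
plan([.512,.304,.19],Rdown(60.6))
plan([.512,.304,.19],Rdown(71))
```

```text
[ 0.57874473 -0.3010526   0.1968683 ] [-0.05333195  0.79483221 -1.24896537] [-0.68518535  0.53846026  1.54180956  0.09606641  0.89105718 -0.25134341] 0.16968870003584502
t 10.60 turn [10.49 -2.41  1.44] travel after turn [ 494.4 -355.2    6.9] (before turn [ 503.8 -339.9  -35.8] ) norm 608.8
t 10.60 turn [10.67 -1.46 -8.93] travel after turn [ 550.4 -260.1    6.9] (before turn [ 503.8 -339.9  -35.8] ) norm 608.8
```

Call:
send_rows(
  motion=[
    {"gripper":8,"travel":[0,0,0],"rotation":[3.6,-0.5,-3]},
    {"gripper":8,"travel":[0,0,0],"rotation":[3.6,-0.5,-3]},
    {"gripper":8,"travel":[0,0,0],"rotation":[3.5,-0.5,-2.9]},
    {"gripper":8,"travel":[12,-5.7,0],"rotation":[0,0,0]},
    {"gripper":8,"travel":[24,-11.3,0],"rotation":[0,0,0]},
    {"gripper":8,"travel":[36,-17,0],"rotation":[0,0,0]},
    {"gripper":8,"travel":[36,-17,0],"rotation":[0,0,0]},
    {"gripper":8,"travel":[36,-17,0],"rotation":[0,0,0]},
    {"gripper":8,"travel":[36,-17,0],"rotation":[0,0,0]},
    {"gripper":8,"travel":[36,-17,0],"rotation":[0,0,0]},
    {"gripper":8,"travel":[36,-17,0],"rotation":[0,0,0]},
    {"gripper":8,"travel":[36,-17,0],"rotation":[0,0,0]},
  ],
)

```text
t: 11.6
tcp_pos: [0.5415, 0.0179, 0.1968]
tool_rot: [0.815, 0.58, -0.0, -0.0]
force: [0.9, -0.0, -2.4]
finger_gap: 0.172
```

Call:
send_rows(
  motion=[
    {"gripper":8,"travel":[36,-17,0],"rotation":[0,0,0]},
    {"gripper":8,"travel":[36,-17,0],"rotation":[0,0,0]},
    {"gripper":8,"travel":[36,-17,0],"rotation":[0,0,0]},
    {"gripper":8,"travel":[36,-17,0],"rotation":[0,0,0]},
    {"gripper":8,"travel":[36,-17,0],"rotation":[0,0,0]},
    {"gripper":8,"travel":[36,-17,0],"rotation":[0,0,0]},
    {"gripper":8,"travel":[30,-14,0],"rotation":[0,0,0]},
    {"gripper":8,"travel":[16,-7.5,0],"rotation":[0,0,0]},
    {"gripper":8,"travel":[0,0,0],"rotation":[0,0,0]},
    {"gripper":8,"travel":[0,0,0],"rotation":[0,0,0]},
  ],
)

```text
t: 12.43
tcp_pos: [0.5107, 0.3036, 0.1963]
tool_rot: [0.814, 0.581, -0.001, 0.0]
force: [-0.1, -0.8, -1.8]
finger_gap: 0.167
```

Run:
```python
from h import *
print(st()[0],st()[2]['force'],st()[2]['finger_gap'])
plan([.512,.304,.052],Rdown(71))
```

```text
[0.51065311 0.30364529 0.19627755] [-0.12209401 -0.82785815 -1.76538256] 0.16674495350818588
t 12.43 turn [-0.08  0.11  0.08] travel after turn [  0.8   1.2 144.3] (before turn [  1.    1.4 144.3] ) norm 144.3
```

Call:
send_rows(
  motion=[
    {"gripper":8,"travel":[0,0,10],"rotation":[0,0,0]},
    {"gripper":8,"travel":[0,0,20],"rotation":[0,0,0]},
    {"gripper":8,"travel":[0,0,25],"rotation":[0,0,0]},
    {"gripper":8,"travel":[0,0,25],"rotation":[0,0,0]},
    {"gripper":8,"travel":[0,0,25],"rotation":[0,0,0]},
    {"gripper":8,"travel":[0,0,18],"rotation":[0,0,0]},
    {"gripper":8,"travel":[0,0,10],"rotation":[0,0,0]},
    {"gripper":8,"travel":[0,0,5],"rotation":[0,0,0]},
    {"gripper":8,"travel":[0,0,3],"rotation":[0,0,0]},
    {"gripper":8,"travel":[0,0,2],"rotation":[0,0,0]},
    {"gripper":8,"travel":[0,0,1],"rotation":[0,0,0]},
    {"gripper":8,"travel":[0,0,0],"rotation":[0,0,0]},
  ],
)

```text
t: 13.43
tcp_pos: [0.5139, 0.303, 0.0536]
tool_rot: [0.814, 0.58, 0.0, 0.001]
force: [0.3, -0.1, -1.9]
finger_gap: 0.174
```

Call:
send_rows(
  motion=[
    {"gripper":8,"travel":[0,0,1],"rotation":[0,0,0]},
    {"gripper":8,"travel":[0,0,1],"rotation":[0,0,0]},
    {"gripper":8,"travel":[0,0,0],"rotation":[0,0,0]},
    {"gripper":8,"travel":[0,0,0],"rotation":[0,0,0]},
  ],
)

```text
t: 13.77
tcp_pos: [0.5139, 0.3032, 0.0519]
tool_rot: [0.814, 0.58, 0.0, 0.001]
force: [-0.4, -0.6, 5.0]
finger_gap: 0.174
```

Call:
send_rows(
  motion=[
    {"gripper":40,"travel":[0,0,0],"rotation":[0,0,0]},
    {"gripper":85,"travel":[0,0,0],"rotation":[0,0,0]},
    {"gripper":85,"travel":[0,0,0],"rotation":[0,0,0]},
    {"gripper":85,"travel":[0,0,0],"rotation":[0,0,0]},
    {"gripper":85,"travel":[0,0,0],"rotation":[0,0,0]},
    {"gripper":85,"travel":[0,0,0],"rotation":[0,0,0]},
    {"gripper":85,"travel":[0,0,-15],"rotation":[0,0,0]},
    {"gripper":85,"travel":[0,0,-35],"rotation":[0,0,0]},
    {"gripper":85,"travel":[0,0,-40],"rotation":[0,0,0]},
    {"gripper":85,"travel":[0,0,-40],"rotation":[0,0,0]},
    {"gripper":85,"travel":[0,0,-15],"rotation":[0,0,0]},
    {"gripper":85,"travel":[0,0,0],"rotation":[0,0,0]},
  ],
)

```text
t: 14.77
tcp_pos: [0.5163, 0.3043, 0.201]
tool_rot: [0.814, 0.58, 0.005, 0.002]
force: [0.4, -0.0, 0.8]
finger_gap: 0.999
```

Run:
```python
from h import *
t=manip.snapshot('top');s=manip.snapshot('side');cv2.imwrite('pics/t5.png',t[:,:,::-1]);cv2.imwrite('pics/s5.png',s[:,:,::-1])
print(st()[0],st()[2]['finger_gap'])
o=np.hstack([cv2.resize(t[150:330,150:490],(425,225)),cv2.resize(s[120:420,100:470],(370,300))[:225]]);cv2.imwrite('pics/v5.png',o[:,:,::-1])
# cover by colour in top
c=manip.calibration('top');m=mask(t,(5,150,120),(20,255,255),(290,200,370,275))
k=cv2.convexHull(big(cv2.morphologyEx(m,cv2.MORPH_CLOSE,np.ones((9,9)))));print('cover@.024',cv2.minEnclosingCircle(towld(c,k,.024)))
print('collar px rect',cv2.minAreaRect(big(mask(t,(0,0,200),(180,40,255),(310,218,350,256)))))
```

```text
[0.51319116 0.30305606 0.19622656] 0.9951554366440378
cover@.024 ((0.5187655687332153, -0.0013558726059272885), 0.06470921635627747)
collar px rect ((329.839599609375, 235.8113250732422), (21.56560516357422, 21.70296859741211), 15.945395469665527)
```

View pics/v5.png

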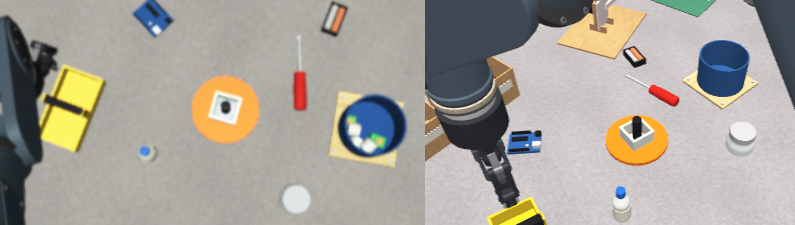

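The views show the tray flat where it started, the parts in the tin, and everything else in place. The lids are next.

Run:
```python
from h import *
plan([.518,-.001,.19],Rdown(74))
```

```text
t 14.87 turn [ 0.04  0.04 -3.04] travel after turn [-291.    88.4    6.2] (before turn [-285.8  103.7    6.5] ) norm 304.2
```

Call:
send_rows(
  motion=[
    {"gripper":85,"travel":[0,0,0],"rotation":[0,0,-3]},
    {"gripper":85,"travel":[-17,5.4,0.6],"rotation":[0,0,0]},
    {"gripper":85,"travel":[-34,10.3,0.7],"rotation":[0,0,0]},
    {"gripper":85,"travel":[-34,10.3,0.7],"rotation":[0,0,0]},
    {"gripper":85,"travel":[-34,10.3,0.7],"rotation":[0,0,0]},
    {"gripper":85,"travel":[-34,10.3,0.7],"rotation":[0,0,0]},
    {"gripper":85,"travel":[-34,10.3,0.7],"rotation":[0,0,0]},
    {"gripper":85,"travel":[-34,10.3,0.7],"rotation":[0,0,0]},
    {"gripper":85,"travel":[-34,10.3,0.7],"rotation":[0,0,0]},
    {"gripper":85,"travel":[-26,8,0.7],"rotation":[0,0,0]},
    {"gripper":85,"travel":[-10,3,0],"rotation":[0,0,0]},
    {"gripper":85,"travel":[0,0,0],"rotation":[0,0,0]},
  ],
)

```text
t: 15.87
tcp_pos: [0.517, -0.003, 0.1882]
tool_rot: [0.8, 0.6, -0.002, -0.001]
force: [0.5, 1.5, 0.1]
finger_gap: 0.991
```

```bash
cat >> h.py <<'E'
def lidsee(name,zt,zc,zp,pic=None):
    """zt knob top, zc collar top, zp plate/skirt height"""
    manip.snapshot(name);c=manip.calibration(name);im=manip.snapshot(name)
    if pic: cv2.imwrite(pic,im[:,:,::-1])
    m=mask(im,(5,150,100),(20,255,255));k=cv2.convexHull(big(cv2.morphologyEx(m,cv2.MORPH_CLOSE,np.ones((15,15)))))
    e=cv2.fitEllipse(k);x,y,w,h=cv2.boundingRect(k)
    print('cover',cv2.minEnclosingCircle(towld(c,k,zp)),'bb',(x,y,w,h))
    roi=(x,max(0,y-h//3),x+w,y+h)
    wm=big(mask(im,(0,0,140),(180,60,255),roi));r=cv2.minAreaRect(cv2.convexHull(towld(c,wm,zc)));print('collar',r)
    kb=big(mask(im,(0,0,0),(180,255,45),roi));q=kb.reshape(-1,2);print('knob px',q.min(0),q.max(0))
    far=q[np.argsort(q[:,1])[:3]].mean(0);return c,im
E
python3 - <<'E'
from h import *
c,im=lidsee('wrist',.082,.052,.022,'pics/w6.png');print(st()[0])
for g in([.518,-.001,.082],[.528,-.001,.082]): print(proj(c,np.array(g)))
E
```

```text
cover ((0.516508162021637, 7.343295874306932e-05), 0.06636329740285873) bb (243, 128, 157, 155)
collar ((0.5345161557197571, 0.060005322098731995), (0.07670798152685165, 0.11637738347053528), 73.44635009765625)
knob px [309 222] [320 242]
[ 5.16983445e-01 -3.71460092e-04  1.88799606e-01]
[323.05288224 230.82794223]
[337.03902519 226.94649131]
```

View pics/w6.png

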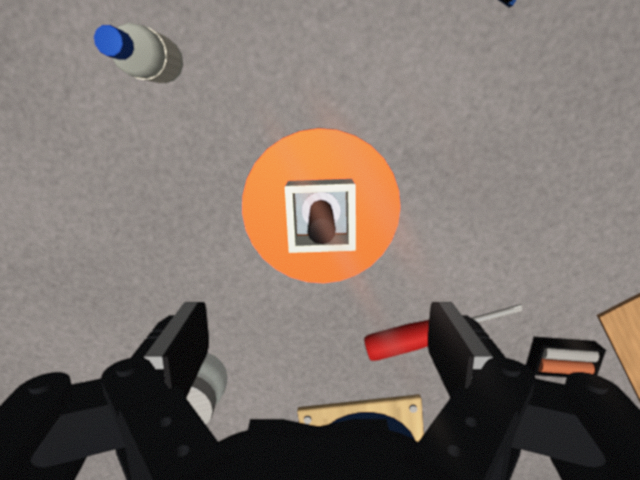

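The wrist view shows the cover centred at (321,205), the collar square to the image, and the knob top near (321,232), under the TCP within about 1 mm. I'll lower onto it and grip the knob.

Call:
send_rows(
  motion=[
    {"gripper":85,"travel":[0,0,15],"rotation":[0,0,0]},
    {"gripper":85,"travel":[0,0,25],"rotation":[0,0,0]},
    {"gripper":85,"travel":[0,0,25],"rotation":[0,0,0]},
    {"gripper":85,"travel":[0,0,25],"rotation":[0,0,0]},
    {"gripper":85,"travel":[0,0,20],"rotation":[0,0,0]},
    {"gripper":85,"travel":[0,0,13],"rotation":[0,0,0]},
    {"gripper":85,"travel":[0,0,8],"rotation":[0,0,0]},
    {"gripper":85,"travel":[0,0,0],"rotation":[0,0,0]},
    {"gripper":50,"travel":[0,0,0],"rotation":[0,0,0]},
    {"gripper":50,"travel":[0,0,0],"rotation":[0,0,0]},
    {"gripper":50,"travel":[0,0,0],"rotation":[0,0,0]},
  ],
  newtons=60,
)

```text
t: 16.88
tcp_pos: [0.5186, -0.001, 0.06]
tool_rot: [0.799, 0.602, 0.0, 0.001]
force: [0.4, -0.2, -0.8]
finger_gap: 0.599
```

Call:
send_rows(
  motion=[
    {"gripper":10,"travel":[0,0,0],"rotation":[0,0,0]},
    {"gripper":10,"travel":[0,0,0],"rotation":[0,0,0]},
    {"gripper":10,"travel":[0,0,0],"rotation":[0,0,0]},
    {"gripper":10,"travel":[0,0,0],"rotation":[0,0,0]},
    {"gripper":10,"travel":[0,0,0],"rotation":[0,0,0]},
    {"gripper":10,"travel":[0,0,0],"rotation":[0,0,0]},
    {"gripper":10,"travel":[0,0,0],"rotation":[0,0,0]},
  ],
)

```text
t: 17.47
tcp_pos: [0.5187, -0.0015, 0.0597]
tool_rot: [0.799, 0.601, 0.0, 0.001]
force: [0.5, 0.7, 6.8]
finger_gap: 0.211
```

Run:
```python
from h import *
from scipy.optimize import least_squares
for f,n,roi in(('top0','top',(405,215,490,290)),('t5','top',(405,215,490,290)),('s5','side',(355,150,445,230))):
    im=cv2.imread(f'pics/{f}.png')[:,:,::-1].copy();c=manip.calibration(n);o=c['cam_to_world'][:2,3]
    k=cv2.convexHull(big(cv2.morphologyEx(mask(im,(100,100,20),(130,255,255),roi),cv2.MORPH_CLOSE,np.ones((9,9)))),returnPoints=True)
    full=big(cv2.drawContours(np.zeros(im.shape[:2],np.uint8),[k],-1,255,-1))
    g=np.array([.488,-.275]);u=(g-o)/np.linalg.norm(g-o)
    for z,sgn,lab in((.088,1,'rim far'),(.008,-1,'base near')):
        W=towld(c,full,z);q=g
        for _ in range(4):
            d=(W-q)@u*sgn;P=W[d>.01];q=least_squares(lambda q:np.hypot(*(P-q).T)-.0567,q,loss='soft_l1',f_scale=.001).x
        print(f,lab,q.round(4),len(P),np.abs(np.hypot(*(P-q).T)-.0567).mean().round(4))
    if n=='top':
        w=mask(im,(14,50,120),(28,160,255),(400,210,490,295));h=cv2.convexHull(np.vstack([x for x in cv2.findContours(w,0,1)[0] if cv2.contourArea(x)>5]))
        r=cv2.minAreaRect(towld(c,h,.008));print(' foot',r)
```

```text
top0 rim far [ 0.4879 -0.2757] 61 0.0007
top0 base near [ 0.4919 -0.2834] 57 0.0011
 foot ((0.48865562677383423, -0.2775055766105652), (0.13186782598495483, 0.1318456530570984), 81.20344543457031)
t5 rim far [ 0.4876 -0.2756] 60 0.0007
t5 base near [ 0.4919 -0.2834] 57 0.0011
 foot ((0.4887918531894684, -0.2774811089038849), (0.13176701962947845, 0.1318075954914093), 81.33590698242188)
s5 rim far [ 0.4885 -0.2752] 52 0.0008
s5 base near [ 0.49   -0.2806] 51 0.0011
```

Call:
send_rows(
  motion=[
    {"gripper":10,"travel":[0,0,-4],"rotation":[0,0,0]},
    {"gripper":10,"travel":[0,0,-8],"rotation":[0,0,0]},
    {"gripper":10,"travel":[0,0,-14],"rotation":[0,0,0]},
    {"gripper":10,"travel":[0,0,-20],"rotation":[0,0,0]},
    {"gripper":10,"travel":[0,0,-20],"rotation":[0,0,0]},
    {"gripper":10,"travel":[0,0,-20],"rotation":[0,0,0]},
    {"gripper":10,"travel":[0,0,-14],"rotation":[0,0,0]},
    {"gripper":10,"travel":[0,0,-7],"rotation":[0,0,0]},
    {"gripper":10,"travel":[0,0,-3],"rotation":[0,0,0]},
    {"gripper":10,"travel":[0,0,0],"rotation":[0,0,0]},
  ],
)

```text
t: 18.3
tcp_pos: [0.5176, -0.001, 0.1692]
tool_rot: [0.799, 0.602, -0.001, 0.0]
force: [-0.2, 0.2, -2.6]
finger_gap: 0.208
```

Run:
```python
from h import *
p=st()[0];print(p,st()[2]['force'],st()[2]['finger_gap'],st()[2]['ft_torque']);dz=p[2]-.0597
t=manip.snapshot('top');c=manip.calibration('top')
print(dz);plan([.4885,-.276,.172],Rdown(74))
```

```text
[ 0.51761985 -0.00099968  0.16921688] [-0.22006732  0.23759345 -2.6331167 ] 0.20764562973322628 [-0.00842079 -0.00685511 -0.0392966 ]
0.10951687623860304
t 18.35 turn [-0.08  0.08 -0.04] travel after turn [-272.3   48.2   -3.5] (before turn [-272.3   48.4   -3.1] ) norm 276.6
```

Call:
send_rows(
  motion=[
    {"gripper":10,"travel":[-10,1.8,0],"rotation":[0,0,0]},
    {"gripper":10,"travel":[-20,3.5,0],"rotation":[0,0,0]},
    {"gripper":10,"travel":[-30,5.3,0],"rotation":[0,0,0]},
    {"gripper":10,"travel":[-30,5.3,0],"rotation":[0,0,0]},
    {"gripper":10,"travel":[-30,5.3,0],"rotation":[0,0,0]},
    {"gripper":10,"travel":[-30,5.3,0],"rotation":[0,0,0]},
    {"gripper":10,"travel":[-30,5.3,0],"rotation":[0,0,0]},
    {"gripper":10,"travel":[-30,5.3,0],"rotation":[0,0,0]},
    {"gripper":10,"travel":[-30,5.3,0],"rotation":[0,0,0]},
    {"gripper":10,"travel":[-20,3.5,0],"rotation":[0,0,0]},
    {"gripper":10,"travel":[-9,1.6,0],"rotation":[0,0,0]},
    {"gripper":10,"travel":[-3.3,0.6,0],"rotation":[0,0,0]},
  ],
)

```text
t: 19.35
tcp_pos: [0.488, -0.2779, 0.1682]
tool_rot: [0.8, 0.6, -0.001, -0.0]
force: [0.4, 0.2, -2.7]
finger_gap: 0.213
```

Call:
send_rows(
  motion=[
    {"gripper":10,"travel":[0,0,0],"rotation":[0,0,0]},
    {"gripper":10,"travel":[0,0,0],"rotation":[0,0,0]},
  ],
)

```text
t: 19.52
tcp_pos: [0.4883, -0.2746, 0.1687]
tool_rot: [0.799, 0.602, -0.001, -0.001]
force: [-0.4, 0.3, -3.1]
finger_gap: 0.208
```

Run:
```python
from h import *
ps=[]
for i in range(3):
    ps.append(st()[0]); ims=[manip.snapshot(n) for n in('top','side','wrist')][i:i+1]
p=np.mean(ps,0);print(ps,st()[2]['force'])
W=manip.snapshot('wrist');T=manip.snapshot('top');S=manip.snapshot('side')
lz=p[2]-.0597
c=manip.calibration('wrist');m=mask(W,(5,150,100),(20,255,255));k=cv2.convexHull(big(cv2.morphologyEx(m,cv2.MORPH_CLOSE,np.ones((15,15)))))
print('lid z',lz,'cover wrist',cv2.minEnclosingCircle(towld(c,k,lz+.022)))
o=np.hstack([cv2.resize(W,(400,300)),cv2.resize(T[180:330,350:550],(400,300))]);o2=cv2.resize(S[60:260,300:540],(400,333))[:300]
cv2.imwrite('pics/v7.png',np.vstack([o,np.hstack([o2,o2*0])])[:,:,::-1])
plan([.4883,-.276,.172],Rdown(74))
```

```text
[array([ 0.48828301, -0.27461266,  0.1687041 ]), array([ 0.48883173, -0.27444789,  0.16921428]), array([ 0.48904903, -0.27510636,  0.16944475])] [-0.31669344 -1.34046031 -2.84926015]
lid z 0.10942104103678912 cover wrist ((0.48652175068855286, -0.27467551827430725), 0.06701139360666275)
t 20.12 turn [ 0.    0.08 -0.04] travel after turn [-0.2 -0.6 -2.6] (before turn [-0.2 -0.6 -2.6] ) norm 2.7
```

View pics/v7.png

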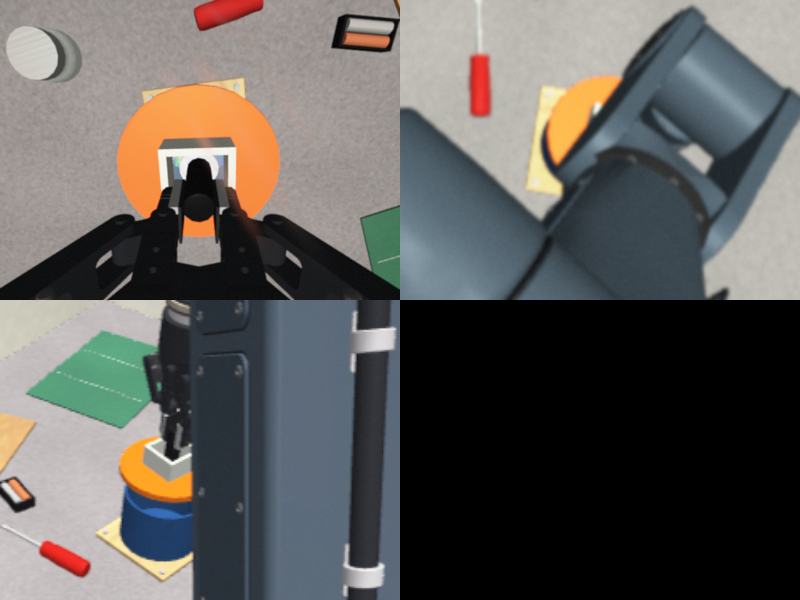

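The wrist view shows the lids level over the tin, with the collar still square to the jaws, and the side view agrees. I'll lower slowly.

Call:
send_rows(
  motion=[
    {"gripper":10,"travel":[-0.6,-0.3,6],"rotation":[0,0,0]},
    {"gripper":10,"travel":[0,0,8],"rotation":[0,0,0]},
    {"gripper":10,"travel":[0,0,5],"rotation":[0,0,0]},
    {"gripper":10,"travel":[0,0,3],"rotation":[0,0,0]},
    {"gripper":10,"travel":[0,0,3],"rotation":[0,0,0]},
    {"gripper":10,"travel":[0,0,3],"rotation":[0,0,0]},
    {"gripper":10,"travel":[0,0,0],"rotation":[0,0,0]},
    {"gripper":10,"travel":[0,0,0],"rotation":[0,0,0]},
  ],
)

```text
t: 20.78
tcp_pos: [0.4884, -0.2766, 0.1411]
tool_rot: [0.799, 0.602, -0.001, 0.0]
force: [-0.0, 0.3, -1.9]
finger_gap: 0.211
```

Call:
send_rows(
  motion=[
    {"gripper":10,"travel":[0,0,2],"rotation":[0,0,0]},
    {"gripper":10,"travel":[0,0,2],"rotation":[0,0,0]},
    {"gripper":10,"travel":[0,0,1.5],"rotation":[0,0,0]},
    {"gripper":10,"travel":[0,0,1],"rotation":[0,0,0]},
    {"gripper":10,"travel":[0,0,0],"rotation":[0,0,0]},
    {"gripper":10,"travel":[0,0,0],"rotation":[0,0,0]},
    {"gripper":10,"travel":[0,0,0],"rotation":[0,0,0]},
  ],
)

```text
t: 21.37
tcp_pos: [0.4885, -0.2767, 0.1349]
tool_rot: [0.799, 0.602, -0.001, 0.0]
force: [1.1, 0.4, -3.5]
finger_gap: 0.212
```

Call:
send_rows(
  motion=[
    {"gripper":10,"travel":[0,0,1],"rotation":[0,0,0]},
    {"gripper":10,"travel":[0,0,0.6],"rotation":[0,0,0]},
    {"gripper":10,"travel":[0,0,0],"rotation":[0,0,0]},
    {"gripper":10,"travel":[0,0,0],"rotation":[0,0,0]},
    {"gripper":10,"travel":[0,0,0],"rotation":[0,0,0]},
  ],
)

```text
t: 21.78
tcp_pos: [0.4887, -0.2768, 0.1337]
tool_rot: [0.799, 0.601, -0.0, 0.001]
force: [0.0, -0.7, 2.1]
finger_gap: 0.212
```

Call:
send_rows(
  motion=[
    {"gripper":30,"travel":[0,0,0],"rotation":[0,0,0]},
    {"gripper":85,"travel":[0,0,0],"rotation":[0,0,0]},
    {"gripper":85,"travel":[0,0,0],"rotation":[0,0,0]},
    {"gripper":85,"travel":[0,0,0],"rotation":[0,0,0]},
    {"gripper":85,"travel":[0,0,0],"rotation":[0,0,0]},
    {"gripper":85,"travel":[0,0,0],"rotation":[0,0,0]},
    {"gripper":85,"travel":[0,0,0],"rotation":[0,0,0]},
  ],
)

```text
t: 22.37
tcp_pos: [0.4884, -0.2766, 0.1332]
tool_rot: [0.799, 0.602, -0.001, 0.0]
force: [-0.5, 0.7, -0.5]
finger_gap: 0.994
```

Run:
```python
from h import *
print(st()[0]);manip.snapshot('wrist');c=manip.calibration('wrist');W=manip.snapshot('wrist');S=manip.snapshot('side')
m=mask(W,(5,150,100),(20,255,255));k=cv2.convexHull(big(cv2.morphologyEx(m,cv2.MORPH_CLOSE,np.ones((15,15)))))
print('cover wrist',cv2.minEnclosingCircle(towld(c,k,.096)))
print(st()[0],st()[2]['force'],st()[2]['finger_gap'])
o=np.hstack([W[:,80:560],cv2.resize(S[60:260,350:480],(312,480))]);cv2.imwrite('pics/v8.png',o[:,:,::-1])
plan([.4885,-.2765,.102],Rdown(74))
print('expected collar corners px',[proj(c,np.append([.4885,-.2765]+np.array([R.from_euler('z',74,degrees=True).apply([a*.026,b*.026,0])[:2]])[0],.126)).round(0).tolist() for a,b in((1,1),(1,-1),(-1,-1),(-1,1))])
```

```text
[ 0.48838259 -0.276608    0.13321123]
cover wrist ((0.48603355884552, -0.2756139636039734), 0.06720751523971558)
[ 0.48838793 -0.27661376  0.13322991] [ 0.82559596  0.43271042 -0.10728259] 0.9948974662627483
t 22.52 turn [-0.    0.08 -0.04] travel after turn [ 0.1  0.1 31.2] (before turn [ 0.2  0.1 31.2] ) norm 31.2
expected collar corners px [[261.0, 240.0], [385.0, 240.0], [379.0, 347.0], [266.0, 347.0]]
```

View pics/v8.png

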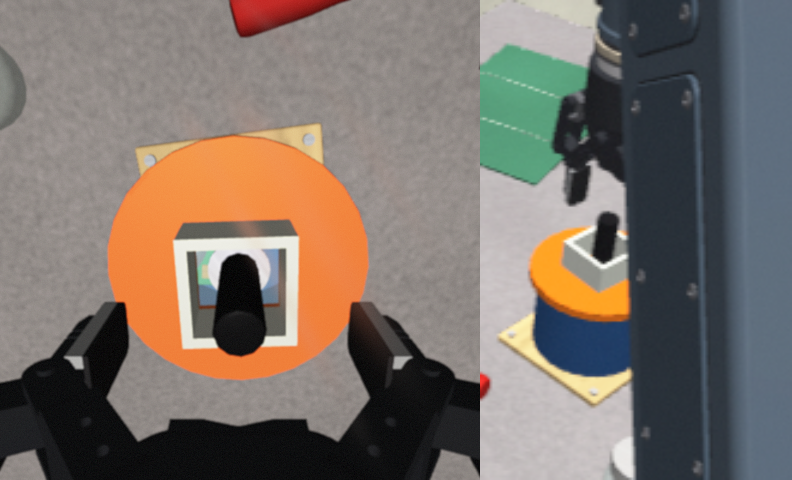

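The picture shows the lids seated level on the tin. The collar's top corners are at picture columns 254 and 379 against an expected 261 and 385, so it sits about 2.4 mm to the tool's -y and is turned about 1.5°. I'll correct for both, lower and grip.

Call:
send_rows(
  motion=[
    {"gripper":85,"travel":[0,-2.3,0],"rotation":[0,0,-1.6]},
    {"gripper":85,"travel":[0,0,5],"rotation":[0,0,0]},
    {"gripper":85,"travel":[0,0,8],"rotation":[0,0,0]},
    {"gripper":85,"travel":[0,0,8],"rotation":[0,0,0]},
    {"gripper":85,"travel":[0,0,6],"rotation":[0,0,0]},
    {"gripper":85,"travel":[0,0,4],"rotation":[0,0,0]},
    {"gripper":85,"travel":[0,0,0],"rotation":[0,0,0]},
    {"gripper":85,"travel":[0,0,0],"rotation":[0,0,0]},
  ],
)

```text
t: 23.18
tcp_pos: [0.486, -0.2759, 0.1017]
tool_rot: [0.79, 0.613, -0.001, -0.0]
force: [0.6, -0.1, -0.3]
finger_gap: 0.994
```

Call:
send_rows(
  motion=[
    {"gripper":62,"travel":[0,0,0],"rotation":[0,0,0]},
    {"gripper":58,"travel":[0,0,0],"rotation":[0,0,0]},
    {"gripper":54,"travel":[0,0,0],"rotation":[0,0,0]},
    {"gripper":50,"travel":[0,0,0],"rotation":[0,0,0]},
    {"gripper":46,"travel":[0,0,0],"rotation":[0,0,0]},
    {"gripper":42,"travel":[0,0,0],"rotation":[0,0,0]},
    {"gripper":42,"travel":[0,0,0],"rotation":[0,0,0]},
    {"gripper":42,"travel":[0,0,0],"rotation":[0,0,0]},
  ],
  newtons=40,
)

```text
t: 23.85
tcp_pos: [0.4867, -0.2764, 0.103]
tool_rot: [0.79, 0.613, -0.0, 0.001]
force: [0.4, 0.7, 6.3]
finger_gap: 0.6
```

Call:
send_rows(
  motion=[
    {"gripper":42,"travel":[0,0,-3],"rotation":[0,0,0]},
    {"gripper":42,"travel":[0,0,-5],"rotation":[0,0,0]},
    {"gripper":42,"travel":[0,0,-8],"rotation":[0,0,0]},
    {"gripper":42,"travel":[0,0,-11],"rotation":[0,0,0]},
    {"gripper":42,"travel":[0,0,-13],"rotation":[0,0,0]},
    {"gripper":42,"travel":[0,0,-13],"rotation":[0,0,0]},
    {"gripper":42,"travel":[0,0,-13],"rotation":[0,0,0]},
    {"gripper":42,"travel":[0,0,-13],"rotation":[0,0,0]},
    {"gripper":42,"travel":[0,0,-10],"rotation":[0,0,0]},
    {"gripper":42,"travel":[0,0,-7],"rotation":[0,0,0]},
    {"gripper":42,"travel":[0,0,-4],"rotation":[0,0,0]},
    {"gripper":42,"travel":[0,0,0],"rotation":[0,0,0]},
  ],
)

```text
t: 24.85
tcp_pos: [0.4865, -0.2761, 0.2032]
tool_rot: [0.79, 0.613, -0.0, 0.001]
force: [0.4, -0.7, -1.4]
finger_gap: 0.597
```

Call:
send_rows(
  motion=[
    {"gripper":42,"travel":[0,0,0],"rotation":[0,0,0]},
    {"gripper":42,"travel":[0,0,0],"rotation":[0,0,0]},
    {"gripper":42,"travel":[0,0,0],"rotation":[0,0,0]},
    {"gripper":42,"travel":[0,0,0],"rotation":[0,0,0]},
  ],
)

```text
t: 25.18
tcp_pos: [0.4859, -0.2756, 0.2016]
tool_rot: [0.79, 0.613, -0.001, -0.0]
force: [-0.4, 0.4, -0.8]
finger_gap: 0.598
```

Run:
```python
from h import *
W=manip.snapshot('wrist');S=manip.snapshot('side');T=manip.snapshot('top');s=st()[2];print(s['tcp_pos'],s['force'],s['finger_gap'],np.abs(s['qd']).max())
c=manip.calibration('side');print('lid ring centre px expected',proj(c,np.array([.4883,-.276,.094])))
o=np.vstack([np.hstack([cv2.resize(W,(400,300)),cv2.resize(S[50:250,310:510],(400,400))[:300]]),np.hstack([cv2.resize(T,(400,300)),cv2.resize(S,(400,300))])]);cv2.imwrite('pics/v9.png',o[:,:,::-1])
```

```text
[ 0.48609158 -0.27580528  0.20188627] [ 0.18264839 -0.07942676 -1.73773433] 0.6015487516081249 0.002458409345930057
lid ring centre px expected [399.72994959 172.92885002]
```

View pics/v9.png

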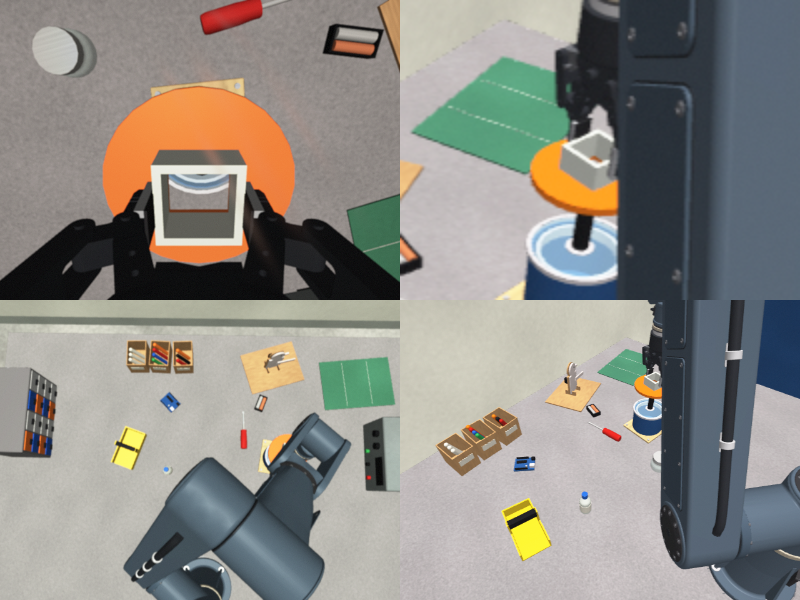

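The cover is held level above the seated clear lid, the knob is free below it, and everything else is in place. I'm handing in.

```bash
python3 -c "
from station import manip
print(manip.sign_off())"
```

```text
the job is handed in; nothing more can be done
None
```

The whole task was carried out and handed in at about 25 s of the 72 s limit; no verdict was reported.

**What was done**
- **Tray:** I carried it by its handle, emptied all five parts into the tin, and set it back flat where it started.
- **Lids:** I carried the nested pair by the knob and seated it on the tin. I let go of the knob and lifted the cover alone by its collar, about 99 mm straight up.

**Last checks**
- **Cover:** It is held level over the tin with the arm still. The gripper reads about 51 mm on the 52 mm collar and carries about 1.2–1.7 N, against an expected 1.2 N.
- **Inner lid:** It looks flat on the rim, with the knob clear below the cover. At release its centre was within about 1 mm of my estimate of the tin's axis.
- **Bench:** The tray is flat and the other objects look where they were.

**What disagreed**
- **Tilt:** The tray reached only about 39° of the planned 48°, because the wrist was near a singularity. It still emptied fully.
- **Tin position:** Camera estimates of the tin's centre that I relied on differed by about 2 mm. Fits to the tin's base edge were up to 8 mm off, so I left them out.
- **Cover position:** Before I gripped it, the cover sat about 2.4 mm off the knob's axis, within its 3 mm play. I shifted the grip to match.
- **Parts:** I did not recheck them through the clear lid after seating. They were last counted in the tin just after tipping.

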